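# Lock the stop post into the sloping slotted bed

### The arm

A 6-joint arm with a two-finger parallel gripper is mounted at the origin on the work surface. World frame = base frame: x ahead of the robot, y to its left, z up, the work surface at z = 0. Lengths are in m, angles in rad, forces in N, time in s.
With the tool pointing down it reaches from about 0.35 to 0.875 m from the base axis. Payload 15.5 kg.
Tool frame: the origin (TCP) lies where the fingers leave the gripper's body, on its centre line; the fingertips stand 73 mm ahead of it and the grasp point (between the pads) lies 54 mm ahead of it; z points along the fingers, y is the line along which they close (so a half turn about z gives the same grasp; the last joint's range is limited). The gripper opens to 85 mm and grips with 20 to 120 N. Pads are 22 mm wide; open, the fingers measure 114 mm over their backs; the gripper's body (76 mm by 85 mm) begins 54 mm behind the grasp point. The pads swing forward as they close: fully open they stand 13 mm farther back than shut.
Start: joints at [1.05, 0.494, 1.345, -0, 1.302, -0.096], TCP at [0.258, 0.569, 0.304] pointing down, gripper open.
Joint ranges: [-2.91, 2.91], [-0.82, 2.16], [0.22, 2.67], [-1.22, 4.37], [0.12, 2.79], [-3.08, 3.08]. Speed limits (rad/s): [1.89, 1.89, 2.57, 3.01, 3.01, 3.01].

### API

Orientations are given as a 3x3 rotation matrix whose columns are the frame's x, y, z axes.
In Python, from workcell import robot gives the robot as it stands.
- The arm moves only by the tool carry_out, never from a script. Its argument "steps" is one flat list of numbers, 6 for each row, row after row: the shift along the tool's x, y, z in m, then the turn, a rotation vector about the tool's x, y, z in rad. In form: [x, y, z, rx, ry, rz, x, y, z, rx, ry, rz, ...]. A call has 1 to 12 rows; each row shifts and turns the commanded pose from where the row before left it, along the tool's axes as they then stand; what a row does not reach is not made up. A row lasts 1/10 s, in which the tool goes at most 50 mm and 8.59 degrees, less where a joint would pass 70% of its speed; a pose out of reach is approached as far as the arm can. A call with a gripper value outside its range is refused whole. "hand" is the finger opening in m, from 0 to 0.0854, set as the call begins (left out, the last holds). The fingers move at their own pace and stop on an object; "newtons" is the grip in N (left out, the last holds). Time passes only in rows, so rows that do not move let the fingers close. It gives the time, the measured TCP pose, the force, the opening and the grip force at its end, in the units of the state.
- robot.observe(): the state, without advancing time (a new reading comes with each control period).
- robot.capture(name): name is "scene" or "top"; returns (picture, depth): 384x512x3 uint8, red, green, blue; 384x512 float32, m along the optical axis (not along the pixel's ray), 0 where there is no reading.
- robot.get_calibration(name): a dict with "mtx" (3x3 intrinsics, pixels), "distortion" ([k1, k2, p1, p2, k3] as OpenCV has them; the pictures are not rectified), "extrinsics" (4x4, takes a point from camera to world coordinates). Camera axes: x right, y down, z forward; pixel columns grow to the right and rows downward; lengths in m; the calibration is good to about 2 mm. A picture is of the moment at which its call begins. get_calibration takes no time and is no camera call.
- robot.finish_job(): hands the job in; it is judged then, once.
The state is a dict: "time": time; "q": joint angles; "qd": joint speeds; "joint_torque": joint torques, N m; "tcp_pos": TCP position; "tcp_rot": TCP orientation; "wrist_force": force on the tool from outside, world axes, zero at the start; "moment": the same for the moment, N m; "gripper_width": finger opening in m; "gripper_force": force on a finger pad.
Only numpy, scipy, OpenCV 4.12 (cv2) and the standard library are available. Lean on these libraries where they do the work, as an engineer would, in place of code of your own. Each camera call takes 0.05 s, during which the arm holds its last target. There are 200 camera calls.

### The job

Take the loose stop post out of the black stand and fit it in the empty sloping slotted bed: pass its T-foot through the slot until its foot plate sits flat on the deck, then give it a quarter turn so that the foot is locked crosswise under the slot, like the post in the other bed. Let go of it there, and do not push the loose things on the bench about.

Things in the scene. Friction and masses are not known exactly. Their poses are not given: they have to be found in the camera images.
- post: The loose stop post in the black stand, 100 mm tall, 0.25 to 0.5 kg. Origin: centre of the underside of its steel foot plate; z up along its column, x along its T-bar. Foot plate 64 mm along x, 36 along y, z 0 to 8 mm. Below it a round shank 10 mm across carries the T-bar. The post is the same after a half turn about z.
- post_grip (a point): Where to grip the post: on the axis of its square aluminium column, 50 mm above the underside of the foot plate. The column is 30 by 30 mm, its faces across the post's x and y, and runs from z 8 to 80 mm above that underside. Axes as the post's.
- post_tbar (a point): Centre of the post's T-bar, 16 mm below the underside of the foot plate. The steel bar is 50 mm along the post's x, 10 mm along y, from z -12 to -20 mm. Axes as the post's.
- stand: Black plastic parking stand fixed to the bench, 110 by 100 mm, 60 mm high, open at its -x and +x ends. Origin: centre of its underside; z up. The post's foot plate lies on its top (z 60 mm) with the T-foot hanging in a through slot 56 mm along x and 20 mm along y. Lift the post straight up at least 25 mm to clear it.
- free_bed: The empty bed: grey base fixed to the bench, 140 by 130 mm, with a sloping steel deck on it. Origin: centre of its underside; z up; the deck rises towards its +x and is low on the -x side. Lowest deck edge about 40 mm, highest 110 mm above the bench.
- free_deck: The empty bed's deck, tilted 30 deg: steel, 140 mm along x, 130 along y, 8 thick. Origin: centre of the slot in the top face, 75 mm above the bench; z outward normal, x up the slope, y along the slot. Through slot 58 mm along y, 15 along x; free space below. Seated, the T-bar has 4 mm play under the deck. Locked: post's x along deck's x, turned either way; no stop.
- used_bed: The other bed, of the same make, with an identical post already locked in its slot (fixed, foot plate lengthwise up the slope; it stands 80 mm out from the deck). Not to be used. Origin: centre of its underside; z up. The two beds and the stand stand in any order, some 250 mm apart.
- rotor: Loose bystander: aluminium turbine rotor blank, 44 mm across, 42 mm high. Origin: centre of its underside.
- wrench: Loose bystander: steel wrench, 150 mm long, lying flat. Origin under its middle.
- adapter: Loose bystander: steel adapter flange, 90 mm across, 26 mm high. Origin: centre of its underside.
- collar: Loose bystander: dark steel collar ring, 110 mm across, 18 mm high. Origin: centre of its underside.
- can: Loose bystander: grey can, 60 mm across, 130 mm high. Origin: centre of its underside.
- driver: Loose bystander: screwdriver, 190 mm long, lying flat. Origin under its middle.
Things that resemble listed ones, but are neither listed nor needed, are in the scene too. What is shaped like the free_bed but purple or red is not meant. What is shaped like the post but purple is not meant.

How it is judged:
On the way:
1. the T-foot is through the slot of the empty bed, the T-bar still along the slot (within 25 degrees) (x of post in the frame of free_deck between -0.008 and 0.008 m and y of post in the frame of free_deck between -0.028 and 0.028 m and z of post in the frame of free_deck between -0.006 and 0.006 m and angle between the x axis of post and the y axis of free_deck, either way round below 0.44 rad and angle between the z axis of post and the z axis of free_deck, either way round below 0.2 rad), for 0.05 s.
At the end, for the whole second after the job is handed in: The post stands in the slot of the empty bed (within 8 mm of the slot's middle line, within 28 mm of its centre along it), its foot plate within 3 mm of the deck and square to it within 7 degrees, its T-bar turned crosswise to the slot within 20 degrees, released and at rest (x of post in the frame of free_deck between -0.008 and 0.008 m and y of post in the frame of free_deck between -0.028 and 0.028 m and z of post in the frame of free_deck between -0.003 and 0.003 m and angle between the x axis of post and the x axis of free_deck, either way round below 0.35 rad and angle between the z axis of post and the z axis of free_deck, either way round below 0.12 rad and linear speed of post below 0.01 m/s and angular speed of post below 0.1 rad/s); the robot touches nothing.
It fails at once if a loose bystander has been pushed more than 30 mm (distance of any of rotor, wrench, adapter, collar, can, driver from where it was at the start of the episode above 0.03 m).
It also fails if it takes over 48 s, if anything falls off the work surface, if the arm or the gripper's body presses on something with over 40 N, if the wrist force passes 120 N, or if a joint passes its speed limit or range.

## Working session

There is one attempt and no reset: what is moved stays moved. The work goes in short steps, Python scripts to look and compute and a tool call to move; the robot and the scene stay as the last step left them, time stands still between calls to the robot, and variables do not carry over. Pictures are saved under pics/ and viewed, at most 10 in all, crops included, and the job is handed in when it is done.

Besides the shell and the picture viewer there is one more tool, called after "Call:" by a JSON object that holds its "fn" and its "kwargs", one argument or row to a line. carry_out: Moves the arm, as the interface text tells. Its arguments: {"type":"object","properties":{"steps":{"type":"array","items":{"type":"number"}},"hand":{"type":"number"},"newtons":{"type":"number"}},"required":["steps"]}

```bash
mkdir -p pics
python3 - <<'E'
from workcell import robot
import cv2,numpy as np
ims=[]
for n in("scene","top"):
    p,d=robot.capture(n); np.savez(f"{n}0.npz",p=p,d=d); cv2.imwrite(f"pics/{n}0.png",p[:,:,::-1])
    c=robot.get_calibration(n); print(n,np.round(c["mtx"],1).tolist(),np.round(c["distortion"],3),np.round(c["extrinsics"],3).tolist(),d[d>0].min(),d.max())
E
```

```text
scene [[414.6, 0.0, 251.7], [0.0, 414.6, 193.5], [0.0, 0.0, 1.0]] [-0.087  0.     0.     0.     0.   ] [[-0.875, 0.242, -0.419, 0.974], [0.483, 0.483, -0.73, 0.753], [0.025, -0.841, -0.54, 0.742], [0.0, 0.0, 0.0, 1.0]] 0.61383796 3.9999754
top [[462.3, 0.0, 260.4], [0.0, 462.3, 195.1], [0.0, 0.0, 1.0]] [0.023 0.    0.    0.    0.   ] [[-0.02, -0.98, 0.198, 0.306], [-1.0, 0.021, 0.001, -0.087], [-0.005, -0.198, -0.98, 1.144], [0.0, 0.0, 0.0, 1.0]] 1.0020605 2.131563
```

View pics/scene0.png

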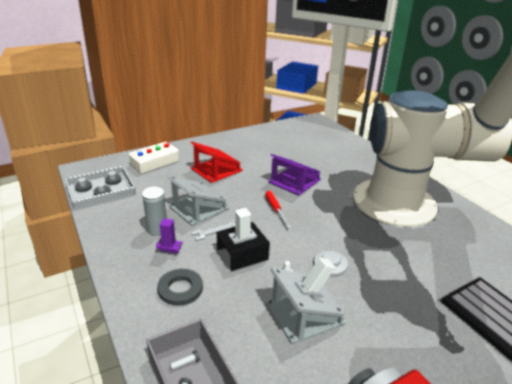

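View pics/top0.png

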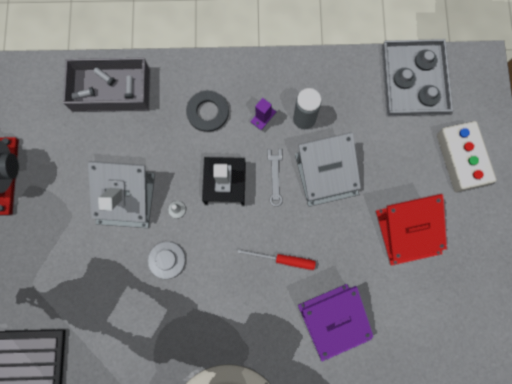

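The scene has these candidates (top view pixels):
- **Posts:** the white one in the black stand at (224,175) is the one meant. The purple one at (263,112) is a decoy, and the one at (115,197) is fixed in the used bed.
- **Beds:** the grey one with an empty slot at (330,168) is `free_bed`. Red (415,228) and purple (337,322) are decoys, and grey (120,195) is the used bed.

I'll confirm these in a crop and measure.

```bash
cat > h.py <<'E'
import numpy as np,cv2
from workcell import robot
def cal(n):
    c=robot.get_calibration(n); return np.array(c["mtx"]),np.array(c["distortion"]),np.array(c["extrinsics"])
def rays(n,uv):
    K,D,E=cal(n); r=cv2.undistortPoints(np.float64(uv).reshape(-1,1,2),K,D).reshape(-1,2)
    return E[:3,3],np.c_[r,np.ones(len(r))]@E[:3,:3].T
def cloud(n,d):
    h,w=d.shape; uv=np.stack(np.meshgrid(np.arange(w),np.arange(h)),-1).reshape(-1,2)
    o,r=rays(n,uv); P=o+r*d.reshape(-1,1); P[d.ravel()==0]=np.nan
    return P.reshape(h,w,3)
def onplane(n,uv,p,nrm):
    o,r=rays(n,uv); return o+r*(((p-o)@nrm)/(r@nrm))[:,None]
def proj(n,P):
    K,D,E=cal(n); W=np.linalg.inv(E); return cv2.projectPoints(np.float64(P).reshape(-1,1,3),cv2.Rodrigues(W[:3,:3])[0],W[:3,3],K,D)[0].reshape(-1,2)
E
python3 - <<'E'
from h import *
t=np.load("top0.npz"); s=np.load("scene0.npz")
a=cv2.resize(t['p'][125:215,195:375],None,fx=4,fy=4,interpolation=cv2.INTER_CUBIC)
b=cv2.resize(s['p'][160:280,150:330],(720,240*2)[:2],interpolation=cv2.INTER_CUBIC)
cv2.imwrite("pics/crop.png",np.vstack([a,b])[:,:,::-1][:840] if 0 else cv2.resize(np.vstack([a,b]),(514,600))[:,:,::-1])
P=cloud("top",t['d']); z=P[...,2]
print("bench z",np.nanmedian(z[280:300,200:260]))
# deck plane
R=P[140:200,303:357].reshape(-1,3); R=R[R[:,2]>.035]
best=None;rng=np.random.default_rng(0)
for i in range(500):
    q=R[rng.choice(len(R),3,False)];n=np.cross(q[1]-q[0],q[2]-q[0]);n/=np.linalg.norm(n)+1e-12
    m=abs((R-q[0])@n)<.003
    if best is None or m.sum()>best.sum():best=m
c=R[best].mean(0);n=np.linalg.svd(R[best]-c)[2][2];n*=np.sign(n[2])
print("deck c",c,"n",n,"tilt",np.degrees(np.arccos(n[2])),best.sum(),len(R))
# slot mask
roi=t['p'][158:178,314:348]; g=cv2.cvtColor(roi,cv2.COLOR_RGB2GRAY); print(g[::2,::2])
# post top & stand top
Q=P[150:210,195:255].reshape(-1,3)
for lo,hi in((.05,.063),(.064,.073),(.11,.15),(.15,.17)):
    m=(Q[:,2]>lo)&(Q[:,2]<hi); print(lo,hi,m.sum(),Q[m].mean(0) if m.any() else'',Q[m].min(0),Q[m].max(0))
    if m.sum()>3: print(cv2.minAreaRect(np.float32(Q[m][:,:2]*1000)))
E
```

```text
bench z 0.0001900069604950927
deck c [ 0.58494393 -0.25075723  0.07408048] n [-0.48687588 -0.10460443  0.86718498] tilt 29.866854062265325 2354 2738
[[151 148 150 151 151 149 151 150 150 148 151 150 151 152 149 150 150]
 [151 148 149 152 151 149 151 150 151 147 150 149 148 143 145 150 149]
 [151 149 149 152 150 149 150 148 146 135 128 117 104  93 131 150 150]
 [151 148 147 149 144 135 128 114 101  89  82  81  81  81 124 149 150]
 [150 148 124 110  96  88  83  82  82  82  81  82  86  91 126 148 149]
 [150 148 107  81  81  81  81  83  88  94 104 119 130 138 147 149 149]
 [148 149 120  84  90  97 108 122 131 142 143 147 149 149 150 148 149]
 [148 149 138 125 136 143 144 148 147 149 147 148 149 148 150 148 149]
 [149 149 147 148 150 148 147 149 147 149 147 147 148 148 149 147 149]
 [149 148 147 148 150 148 147 148 147 148 148 147 149 148 149 147 149]]
0.05 0.063 1360 [0.56358219 0.00217878 0.0595159 ] [ 0.50878117 -0.04748338  0.05166307] [0.62285502 0.05461606 0.06299724]
((566.1431274414062, 3.459228515625), (100.24274444580078, 112.54415893554688), 87.6648941040039)
0.064 0.073 188 [0.55360058 0.00210083 0.06736238] [ 0.51173949 -0.04196885  0.06400268] [0.61799385 0.05145995 0.07269195]
((565.128173828125, 4.765110015869141), (106.33585357666016, 93.20922088623047), 0.39143943786621094)
0.11 0.15 216 [0.56305615 0.00282033 0.13652826] [ 0.55029677 -0.01197913  0.11000779] [0.58068864 0.01839557 0.14440313]
((565.418701171875, 3.077765464782715), (29.54666519165039, 29.521162033081055), 87.69622039794922)Traceback (most recent call last):
  File "<stdin>", line 22, in <module>
    return umr_minimum(a, axis, None, out, keepdims, initial, where)
ValueError: zero-size array to reduction operation minimum which has no identity
```

View pics/crop.png

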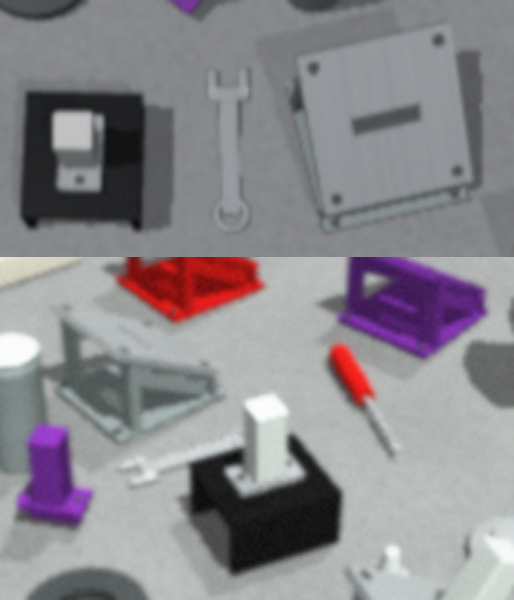

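Run:
```python
from h import *
np.set_printoptions(precision=4,suppress=True)
t=np.load("top0.npz"); P=cloud("top",t['d'])
n=np.array([-.48687588,-.10460443,.86718498]);n/=np.linalg.norm(n);c=np.array([.58494,-.25076,.07408])
g=cv2.cvtColor(t['p'],cv2.COLOR_RGB2GRAY); m=np.zeros_like(g); m[158:178,314:348]=(g[158:178,314:348]<115)
uv=np.argwhere(m)[:,::-1]
S=onplane("top",uv,c,n); u=np.array([0,0,1])-n[2]*n;u/=np.linalg.norm(u);v=np.cross(n,u)
ab=np.c_[(S-c)@u,(S-c)@v]; r=cv2.minAreaRect(np.float32(ab*1000));print("slot rect mm (u,v)",r)
print("centroid",S.mean(0),"rect centre",c+u*r[0][0]/1e3+v*r[0][1]/1e3)
w=np.linalg.svd(ab-ab.mean(0))[2][0];print("slot dir in (u,v)",w,"u",u,"v",v)
# deck outline
Q=P[135:210,295:365].reshape(-1,3);q=Q[abs((Q-c)@n)<.003];ab=np.c_[(q-c)@u,(q-c)@v];print("deck",cv2.minAreaRect(np.float32(ab*1000)))
# stand post
Q=P[150:210,195:255].reshape(-1,3)
T=Q[(Q[:,2]>.137)&(Q[:,2]<.146)];print("top",T.mean(0),len(T),cv2.minAreaRect(np.float32(T[:,:2]*1000)))
T=Q[(Q[:,2]>.0645)&(Q[:,2]<.071)&(abs(Q[:,1]-.003)<.03)];print("plate",T.mean(0),T.min(0),T.max(0))
o=robot.observe();print({k:np.array(x) for k,x in o.items()})
```

```text
slot rect mm (u,v) ((2.4905974864959717, -1.7210025787353516), (13.931841850280762, 57.292945861816406), 1.0283068418502808)
centroid [ 0.5875 -0.252   0.0754] rect centre [ 0.5874 -0.252   0.0753]
slot dir in (u,v) [-0.0007  1.    ] u [0.8478 0.1822 0.498 ] v [-0.2101  0.9777  0.    ]
deck ((0.8648452758789062, -2.0627365112304688), (141.62962341308594, 130.7635498046875), 0.08487587422132492)
top [0.5654 0.0036 0.1401] 161 ((565.2200927734375, 2.76926326751709), (29.44070053100586, 28.206972122192383), 89.85686492919922)
plate [0.5513 0.0011 0.0674] [ 0.5156 -0.0182  0.0645] [0.6138 0.0298 0.071 ]
{'time': array(0.1), 'q': array([ 1.0495,  0.4941,  1.346 , -0.    ,  1.3025, -0.0955]), 'qd': array([ 0.0012, -0.0004, -0.0017,  0.0013,  0.0003,  0.0007]), 'joint_torque': array([  0.0004, -88.3589, -38.4553,  -0.0005,   0.0054,  -0.0001]), 'tcp_pos': array([0.258 , 0.569 , 0.3034]), 'tcp_rot': array([[-0.9107,  0.413 , -0.0005],
       [ 0.413 ,  0.9107, -0.001 ],
       [ 0.0001, -0.0011, -1.    ]]), 'wrist_force': array([ 0.163 , -0.5328, -0.9104]), 'moment': array([-0.0203,  0.0224,  0.009 ]), 'gripper_force': array(0.), 'gripper_width': array(0.0853)}
```

Call:
{"fn": "carry_out", "kwargs": {
  "steps": [0, 0, 0, 0, 0, 0.148, 0, 0, 0, 0, 0, 0.148, 0, 0, 0, 0, 0, 0.148, 0, 0, 0, 0, 0, 0.148, 0, 0, 0, 0, 0, 0.148, 0, 0, 0, 0, 0, 0.148, 0, 0, 0, 0, 0, 0.148, 0, 0, 0, 0, 0, 0.149, -0.0345, 0.0206, 0, 0, 0, 0, -0.0345, 0.0206, 0, 0, 0, 0, -0.0345, 0.0206, 0, 0, 0, 0, -0.0345, 0.0206, 0, 0, 0, 0],
  "hand": 0.07
}}

```text
time: 1.3
tcp_pos: [0.3353, 0.4265, 0.3036]
tcp_rot: [[0.04, 0.999, -0.0], [0.999, -0.04, -0.0], [-0.0, -0.0, -1.0]]
wrist_force: [0.4, -0.4, -0.2]
gripper_width: 0.0701
gripper_force: 0.0
```

Call:
{"fn": "carry_out", "kwargs": {
  "steps": [-0.0345, 0.0206, 0, 0, 0, 0, -0.0345, 0.0206, 0, 0, 0, 0, -0.0345, 0.0206, 0, 0, 0, 0, -0.0345, 0.0206, 0, 0, 0, 0, -0.0345, 0.0206, 0, 0, 0, 0, -0.0345, 0.0206, 0, 0, 0, 0, -0.0345, 0.0206, 0, 0, 0, 0, -0.0345, 0.0206, 0, 0, 0, 0, -0.0345, 0.0206, 0, 0, 0, 0, -0.0345, 0.0206, 0, 0, 0, 0, -0.0345, 0.0206, 0, 0, 0, 0, 0, 0, 0, 0, 0, 0]
}}

```text
time: 2.5
tcp_pos: [0.5482, 0.036, 0.3036]
tcp_rot: [[0.043, 0.999, 0.001], [0.999, -0.043, -0.001], [-0.001, 0.001, -1.0]]
wrist_force: [-0.5, 1.7, -1.1]
gripper_width: 0.0702
gripper_force: 0.0
```

Call:
{"fn": "carry_out", "kwargs": {
  "steps": [-0.032, 0.0184, 0, 0, 0, 0, 0, 0, 0.02, 0, 0, 0, 0, 0, 0.02, 0, 0, 0, 0, 0, 0.02, 0, 0, 0, 0, 0, 0.02, 0, 0, 0, 0, 0, 0.02, 0, 0, 0, 0, 0, 0.02, 0, 0, 0, 0, 0, 0.02, 0, 0, 0, 0, 0, 0, 0, 0, 0, 0, 0, 0, 0, 0, 0]
}}

```text
time: 3.5
tcp_pos: [0.5632, 0.0073, 0.1641]
tcp_rot: [[0.04, 0.999, -0.001], [0.999, -0.04, 0.0], [0.0, -0.001, -1.0]]
wrist_force: [-0.2, 0.8, -0.1]
gripper_width: 0.0698
gripper_force: 0.0
```

Call:
{"fn": "carry_out", "kwargs": {
  "steps": [0, 0, 0, 0, 0, 0, 0, 0, 0, 0, 0, 0, 0, 0, 0, 0, 0, 0, 0, 0, 0, 0, 0, 0, 0, 0, 0, 0, 0, 0, 0, 0, 0, 0, 0, 0, 0, 0, 0, 0, 0, 0, 0, 0, 0, 0, 0, 0],
  "hand": 0.02,
  "newtons": 50
}}

```text
time: 4.3
tcp_pos: [0.564, 0.007, 0.1649]
tcp_rot: [[0.04, 0.999, 0.002], [0.999, -0.04, -0.0], [-0.0, 0.002, -1.0]]
wrist_force: [0.6, 0.5, 9.0]
gripper_width: 0.0293
gripper_force: 49.2
```

Call:
{"fn": "carry_out", "kwargs": {
  "steps": [0, 0, 0, 0, 0, 0, 0, 0, 0, 0, 0, 0, 0, 0, 0, 0, 0, 0, 0, 0, 0, 0, 0, 0, 0, 0, 0, 0, 0, 0, -0.0035, 0, 0, 0, 0, 0, 0, 0, 0, 0, 0, -0.1428, 0, 0, 0, 0, 0, -0.1428, 0, 0, 0, 0, 0, -0.1428, 0, 0, 0, 0, 0, -0.1428, 0, 0, 0, 0, 0, -0.1428],
  "hand": 0.075
}}

```text
time: 5.4
tcp_pos: [0.5632, 0.0033, 0.1638]
tcp_rot: [[-0.629, 0.778, -0.0], [0.778, 0.629, -0.0], [0.0, -0.0, -1.0]]
wrist_force: [-0.7, 0.5, 0.9]
gripper_width: 0.075
gripper_force: 0.0
```

Call:
{"fn": "carry_out", "kwargs": {
  "steps": [0, 0, 0, 0, 0, -0.1428, 0, 0, 0, 0, 0, -0.1428, 0, 0, 0, 0, 0, -0.1428, 0, 0, 0, 0, 0, -0.1428, 0, 0, 0, 0, 0, -0.1428, 0, 0, 0, 0, 0, -0.1428, 0, 0, 0, 0, 0, 0, 0, 0, 0, 0, 0, 0]
}}

```text
time: 6.2
tcp_pos: [0.5632, 0.0034, 0.1639]
tcp_rot: [[-0.999, 0.045, -0.0], [0.045, 0.999, 0.0], [0.0, 0.0, -1.0]]
wrist_force: [-0.6, -0.6, 0.6]
gripper_width: 0.0752
gripper_force: 0.0
```

Call:
{"fn": "carry_out", "kwargs": {
  "steps": [0, 0, 0, 0, 0, 0, 0, 0, 0, 0, 0, 0, 0, 0, 0, 0, 0, 0, 0, 0, 0, 0, 0, 0, 0, 0, 0, 0, 0, 0, 0, 0, 0, 0, 0, 0, 0, 0, 0, 0, 0, 0, 0, 0, 0, 0, 0, 0],
  "hand": 0.02,
  "newtons": 70
}}

```text
time: 7.0
tcp_pos: [0.5632, 0.0035, 0.164]
tcp_rot: [[-0.999, 0.04, 0.0], [0.04, 0.999, -0.0], [-0.0, -0.0, -1.0]]
wrist_force: [-0.6, 0.1, 5.0]
gripper_width: 0.0293
gripper_force: 69.0
```

Call:
{"fn": "carry_out", "kwargs": {
  "steps": [0, 0, -0.02, 0, 0, 0, 0, 0, -0.02, 0, 0, 0, 0, 0, -0.02, 0, 0, 0, 0, 0, -0.02, 0, 0, 0, 0, 0, -0.02, 0, 0, 0, 0, 0, -0.02, 0, 0, 0, 0, 0, -0.02, 0, 0, 0, 0, 0, 0, 0, 0, 0.1465, 0, 0, 0, 0, 0, 0.1465, 0, 0, 0, 0, 0, 0.1465, 0, 0, 0, 0, 0, 0.1465, 0, 0, 0, 0, 0, 0.1465]
}}

```text
time: 8.2
tcp_pos: [0.5629, 0.0036, 0.3034]
tcp_rot: [[-0.712, 0.702, -0.001], [0.702, 0.712, 0.0], [0.001, -0.001, -1.0]]
wrist_force: [-0.2, 0.5, -3.1]
gripper_width: 0.0291
gripper_force: 85.3
```

Call:
{"fn": "carry_out", "kwargs": {
  "steps": [0, 0, 0, 0, 0, 0.1465, 0, 0, 0, 0, 0, 0.1465, 0, 0, 0, 0, 0, 0.1465, 0, 0, 0, 0, 0, 0.1465, -0.0319, -0.0152, 0, 0, 0, 0, -0.0319, -0.0152, 0, 0, 0, 0, -0.0319, -0.0152, 0, 0, 0, 0, -0.0319, -0.0152, 0, 0, 0, 0, -0.0319, -0.0152, 0, 0, 0, 0, -0.0319, -0.0152, 0, 0, 0, 0, -0.0319, -0.0152, 0, 0, 0, 0, -0.0319, -0.0152, 0, 0, 0, 0]
}}

```text
time: 9.4
tcp_pos: [0.4973, -0.2728, 0.3034]
tcp_rot: [[-0.211, 0.978, -0.001], [0.978, 0.211, 0.001], [0.001, -0.001, -1.0]]
wrist_force: [0.2, -0.8, -3.0]
gripper_width: 0.0291
gripper_force: 85.2
```

Call:
{"fn": "carry_out", "kwargs": {
  "steps": [0, 0, 0, -0.1303, 0, 0, 0, 0, 0, -0.1303, 0, 0, 0, 0, 0, -0.1303, 0, 0, 0, 0, 0, -0.1303, 0, 0, 0, 0, 0, 0, 0, 0, 0, 0, 0, 0, 0, 0]
}}

```text
time: 10.0
tcp_pos: [0.4974, -0.2718, 0.3033]
tcp_rot: [[-0.21, 0.85, 0.483], [0.978, 0.182, 0.105], [0.001, 0.494, -0.869]]
wrist_force: [0.1, -0.4, -3.1]
gripper_width: 0.0287
gripper_force: 85.3
```

```bash
cat > d.py <<'E'
from h import *
from scipy.spatial.transform import Rotation as Ro
import sys
np.set_printoptions(precision=4,suppress=True)
n=np.array([-.48687588,-.10460443,.86718498]);n/=np.linalg.norm(n)
u=np.array([0,0,1])-n[2]*n;u/=np.linalg.norm(u);v=np.cross(n,u);slot=np.array([.5874,-.252,.0753])
def delta(h):
    o=robot.observe();R=np.array(o["tcp_rot"]);p=np.array(o["tcp_pos"])
    Rt=np.c_[v,u,-n]; print("post in deck",np.c_[u,v,n].T@(p+R[:,2]*.104-slot))
    print("shift",R.T@(slot+n*(.104+h)-p),"turn",Ro.from_matrix(R.T@Rt).as_rotvec(),"q",np.array(o["q"]),"F",np.array(o["wrist_force"]),o["time"])
if __name__=="__main__": delta(float(sys.argv[1]))
E
python3 d.py 0.035
```

```text
post in deck [ 0.0331 -0.0003  0.1397]
shift [ 0.0003 -0.0331  0.1048] turn [-0.0046 -0.001  -0.0012] q [-0.8049  0.3301  1.7466  0.585   0.8657 -1.3568] F [ 0.0864 -0.3867 -3.1237] 10.0
```

Call:
{"fn": "carry_out", "kwargs": {
  "steps": [0, -0.011, 0.021, 0, 0, 0, 0, -0.011, 0.021, 0, 0, 0, 0, -0.011, 0.021, 0, 0, 0, 0, 0, 0.021, -0.0046, 0, 0, 0, 0, 0.021, 0, 0, 0, 0, 0, 0, 0, 0, 0, 0, 0, 0, 0, 0, 0]
}}

```text
time: 10.7
tcp_pos: [0.5219, -0.266, 0.1965]
tcp_rot: [[-0.213, 0.846, 0.489], [0.977, 0.184, 0.107], [0.001, 0.501, -0.866]]
wrist_force: [-0.0, -0.4, -2.7]
gripper_width: 0.0293
gripper_force: 85.2
```

Run:
```python
from d import *
ims=[]
for nm in("scene","top"):
    p,d=robot.capture(nm); np.savez(f"{nm}1.npz",p=p,d=d)
    x,y=proj(nm,slot)[0].astype(int); print(nm,x,y)
    x0,y0=x-40,y-45; ims.append(cv2.resize(p[y0:y0+75,x0:x0+80],(640,600),interpolation=cv2.INTER_CUBIC)); print(x0,y0)
    # predicted slot + tbar corners
cv2.imwrite("pics/s1.png",cv2.resize(np.hstack(ims),(800,375))[:,:,::-1])
delta(0.02)
```

```text
scene 197 187
157 142
top 329 166
289 121
post in deck [ 0.0028 -0.0004  0.0354]
shift [ 0.0004 -0.0024  0.0154] turn [ 0.0044 -0.0001  0.0019] q [-0.7648  0.513   1.8268  0.773   0.6378 -1.5741] F [ 0.247   0.3426 -2.2691] 10.8
```

View pics/s1.png

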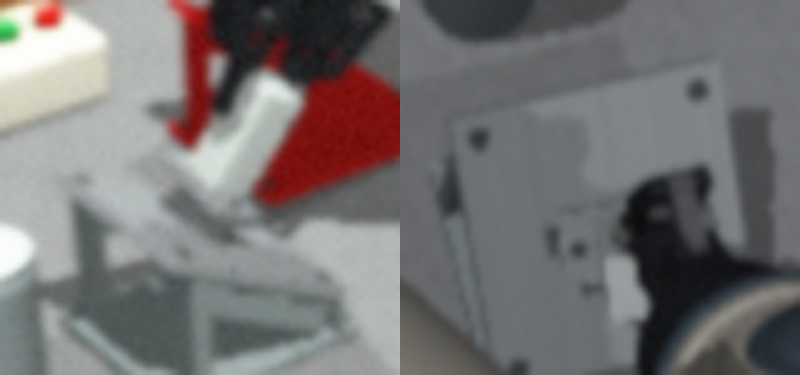

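Left (scene): the white column stands square over the deck, at about (240,140). Right (top): the plate covers the slot, with its uphill edge and +v end visible around (580,240). I'll check the plate edges in deck coordinates from depth.

Run:
```python
from d import *
for nm in("top","scene"):
    P=cloud(nm,np.load(nm+"1.npz")['d']).reshape(-1,3); X=(P-slot)@np.c_[u,v,n]
    X=X[np.isfinite(X).all(1)]
    D=X[(abs(X[:,2])<.004)&(abs(X[:,0])<.07)&(abs(X[:,1])<.065)];print(nm,"deck z",np.median(D[:,2]),len(D))
    A=X[(abs(X[:,2]-.043)<.005)&(abs(X[:,0])<.035)&(abs(X[:,1])<.045)]
    print("plate",len(A),np.median(A[:,2]),np.percentile(A,[1,3,50,97,99],axis=0)[:,:2].tolist())
    for lo in(.05,.06,.07):
        B=X[(X[:,2]>lo)&(X[:,2]<lo+.01)&(abs(X[:,0])<.03)&(abs(X[:,1])<.03)]
        if len(B)>4:print("col",lo,len(B),np.percentile(B,[3,50,97],axis=0)[:,:2].tolist())
```

```text
top deck z -3.104554014651251e-05 1914
plate 6 0.0424397691320237 [[-0.005677307618816596, 0.002602676645806531], [-0.003572247035262077, 0.0029131694018448614], [0.015415548725651824, 0.009079822989381436], [0.01598864315526171, 0.013436853127504282], [0.016019720019189557, 0.013514300228319457]]
col 0.05 5 [[0.011118032620051366, 0.011889256588233687], [0.015492722926471907, 0.014783619890500891], [0.016466894710515288, 0.01599966667827849]]
col 0.07 11 [[0.01496426248406759, 0.009145666938602784], [0.016433495979723985, 0.013502740006383704], [0.025082122803293982, 0.019628748824641256]]
scene deck z -4.1227059085957356e-05 421
plate 43 0.04261757345352621 [[-0.00949758751410787, -0.013749387752708694], [-0.008537553668754284, -0.013217469068803455], [0.016251077018928015, 0.009549851582256089], [0.020966360519409047, 0.013288425533072516], [0.021026611247822277, 0.013880696542015934]]
col 0.05 46 [[-0.010449160649854588, -0.014283486735440956], [0.016072196221358005, 0.01067371783533267], [0.019831289448039743, 0.016268797420833713]]
col 0.06 39 [[-0.009311462349284951, -0.008873360001695292], [0.016250141994255694, 0.014599952504074969], [0.025354375515167827, 0.018740477392612073]]
col 0.07 47 [[-0.008708440015394623, 5.465332296717123e-06], [0.015423572086628009, 0.01570474803809306], [0.028177996933387836, 0.020239000497377507]]
```

Run:
```python
from d import *
P=cloud("top",np.load("top1.npz")['d']); X=(P-slot)@np.c_[u,v,n]*1000
for r in range(160,186,3): print(r,[tuple(int(round(k)) if np.isfinite(k) else -999 for k in X[r,c]) for c in range(314,336,3)])
```

```text
160 [(24, 34, -1), (22, 27, -1), (22, 21, 2), (19, 13, 0), (18, 6, 0), (15, -1, -3), (14, -8, -1), (51, 14, 128)]
163 [(18, 36, 2), (16, 29, 2), (14, 22, 2), (19, 19, 24), (19, 13, 28), (17, 6, 28), (16, -1, 29), (43, 14, 124)]
166 [(10, 37, 1), (8, 30, -1), (13, 27, 21), (13, 21, 27), (11, 14, 25), (15, 11, 45), (22, 10, 71), (29, 9, 99)]
169 [(2, 38, -1), (0, 31, -2), (-20, 12, -62), (4, 21, 22), (4, 15, 25), (15, 16, 66), (19, 14, 84), (28, 15, 118)]
172 [(-5, 39, 0), (-6, 33, 2), (-8, 25, -1), (-1, 23, 27), (-4, 16, 24), (16, 22, 90), (16, 17, 96), (21, 15, 114)]
175 [(-11, 41, 3), (-13, 34, 1), (-16, 26, -1), (-9, 24, 23), (-11, 17, 24), (-7, 14, 42), (10, 19, 98), (9, 12, 99)]
178 [(-19, 42, 2), (-21, 35, 0), (-23, 27, -1), (-999, -999, -999), (-27, 13, -4), (-29, 6, -2), (3, 19, 96), (2, 13, 97)]
181 [(-27, 43, -1), (-27, 36, 3), (-30, 29, 1), (-32, 21, -1), (-34, 14, 0), (-35, 7, -1), (-2, 21, 101), (-4, 15, 101)]
184 [(-36, 44, -5), (-35, 37, 2), (-37, 30, 1), (-40, 23, -1), (-42, 15, -4), (-43, 9, 0), (-9, 22, 100), (-11, 16, 99)]
```

Run:
```python
from d import *
for nm in("top","scene"):
    P=cloud(nm,np.load(nm+"1.npz")['d']).reshape(-1,3); X=(P-slot)@np.c_[u,v,n]*1000;X=X[np.isfinite(X).all(1)]
    X=X[(abs(X[:,0])<40)&(abs(X[:,1])<45)]
    print(nm,np.histogram(X[:,2],np.arange(-10,80,5)))
    A=X[(X[:,2]>17)&(X[:,2]<32)]
    print(len(A),np.median(A,0),np.percentile(A,[2,5,95,98],axis=0).tolist(),cv2.minAreaRect(np.float32(A[:,:2])))
    lo=np.linalg.lstsq(np.c_[A[:,:2],np.ones(len(A))],A[:,2],rcond=None)[0];print("slope",lo)
s=np.load("scene1.npz")['p'];t=np.load("top1.npz")['p']
a=cv2.resize(s[135:205,165:235],(400,400),interpolation=cv2.INTER_CUBIC);b=cv2.resize(t[145:195,300:350],(400,400),interpolation=cv2.INTER_CUBIC)
cv2.imwrite("pics/s2.png",np.hstack([a,b])[:,:,::-1])
```

```text
top (array([  3, 299, 301,   2,   0,   2,  47,  76,   7,   5,   4,   2,   3,
         2,   2,   1,   4]), array([-10,  -5,   0,   5,  10,  15,  20,  25,  30,  35,  40,  45,  50,
        55,  60,  65,  70,  75]))
131 [ 4.8144 17.8613 25.8413] [[-15.74815748190545, -2.5514716283677545, 20.730386811217684], [-13.983373563659136, 1.4971191381102442, 21.81187804282926], [18.60233369242205, 26.44149290025556, 29.672090258204385], [18.9933537499831, 26.867869890757678, 30.49516085393356]] ((1.1119728088378906, 11.665295600891113), (31.281536102294922, 36.835174560546875), 87.34571838378906)
slope [-0.0425 -0.1695 28.9147]
scene (array([ 2, 76, 80, 19, 15, 15, 32, 38, 33, 24, 22, 21, 23, 23, 21, 18, 24]), array([-10,  -5,   0,   5,  10,  15,  20,  25,  30,  35,  40,  45,  50,
        55,  60,  65,  70,  75]))
96 [15.8909 10.6261 25.6031] [[-12.976533299865507, -32.0838972502714, 17.34873346036966], [-10.613853427770213, -25.840038035468172, 18.11230984973545], [21.940798393526872, 25.60442436320794, 31.187992192976512], [23.392613087896088, 25.7584968462684, 31.656276478516315]] ((14.888501167297363, 1.5923538208007812), (36.08597946166992, 71.01396179199219), 36.07945251464844)
slope [-0.0616 -0.1734 27.158 ]
```

View pics/s2.png

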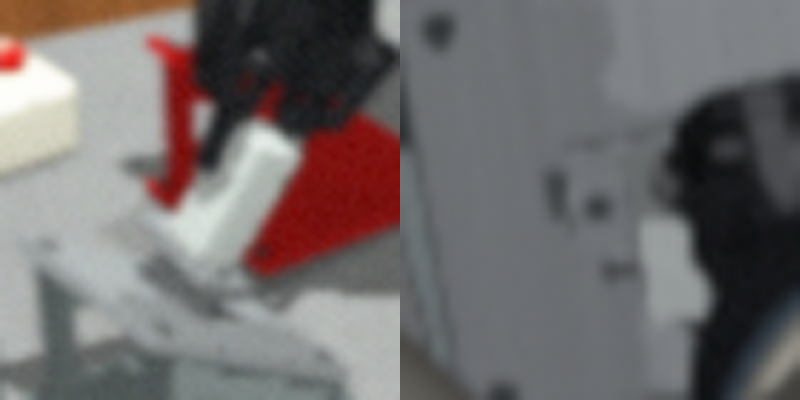

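The pictures show the post has slid about 18 mm down in the grip and pivoted about 10° about the finger line. I'll check whether it is still slipping.

```bash
cat > m.py <<'E'
from d import *
def meas(lo=17,hi=34,show=True):
    for nm in("top","scene"):
        p,d=robot.capture(nm); np.savez(nm+"c.npz",p=p,d=d)
        P=cloud(nm,d).reshape(-1,3); X=(P-slot)@np.c_[u,v,n]*1000;X=X[np.isfinite(X).all(1)]
        X=X[(abs(X[:,0])<40)&(abs(X[:,1])<45)]
        A=X[(X[:,2]>lo)&(X[:,2]<hi)]
        if nm=="top":
            lo_=np.linalg.lstsq(np.c_[A[:,:2],np.ones(len(A))],A[:,2],rcond=None)[0];print("plate plane",lo_,len(A),"max u,v",np.percentile(A[:,:2],98,axis=0))
        # column faces: uphill face points (scene)
        B=X[(X[:,2]>hi+3)&(X[:,2]<hi+30)&(X[:,0]>0)&(X[:,1]>-16)&(X[:,1]<30)]
        for z in range(int(hi)+3,int(hi)+30,8):
            C=B[abs(B[:,2]-z-4)<4]; print(nm,"col z",z+4,len(C),np.percentile(C[:,:2],[5,50,95],axis=0).round(1).tolist() if len(C) else"")
if __name__=="__main__": meas(*map(float,sys.argv[1:3])); delta(.02)
E
python3 m.py 17 34
```

```text
plate plane [-0.0094 -0.1504 28.555 ] 131 max u,v [19.2419 26.7664]
top col z 41 6 [[14.9, 3.0], [16.0, 8.2], [16.7, 12.3]]
top col z 49 4 [[15.4, 4.7], [15.8, 11.0], [16.3, 14.7]]
top col z 57 2 [[14.4, 11.7], [15.2, 13.7], [16.0, 15.7]]
top col z 65 2 [[15.4, 13.0], [15.7, 14.0], [15.9, 15.0]]
scene col z 41 26 [[2.2, -12.5], [16.4, 6.2], [19.4, 11.5]]
scene col z 49 30 [[2.7, -13.5], [17.3, 6.4], [20.0, 13.4]]
scene col z 57 26 [[0.9, -9.2], [16.9, 9.5], [20.0, 15.9]]
scene col z 65 12 [[3.1, -11.0], [17.3, 4.6], [20.4, 16.3]]
post in deck [ 0.0027 -0.0006  0.0356]
shift [ 0.0006 -0.0022  0.0155] turn [0.0049 0.0005 0.0014] q [-0.7654  0.5127  1.8274  0.7741  0.6373 -1.5752] F [-0.0161  0.5633 -2.8156] 10.9
```

Call:
{"fn": "carry_out", "kwargs": {
  "steps": [0, 0, -0.01, 0, 0, 0, 0, 0, 0, 0, 0.075, 0, 0, 0, 0, 0, 0.075, 0, -0.0129, -0.001, 0.002, 0, 0, 0, 0, 0, 0, 0, 0, 0, 0, 0, 0, 0, 0, 0]
}}

```text
time: 11.5
tcp_pos: [0.5199, -0.28, 0.2012]
tcp_rot: [[-0.28, 0.846, 0.454], [0.951, 0.182, 0.249], [0.128, 0.502, -0.856]]
wrist_force: [-0.4, 0.5, -2.7]
gripper_width: 0.0289
gripper_force: 85.3
```

```bash
python3 m.py 27 44
```

```text
plate plane [-0.8357 -0.1062 48.4891] 38 max u,v [17.9545 13.894 ]
top col z 51 5 [[13.6, 1.4], [14.1, 8.3], [14.3, 12.8]]
top col z 59 4 [[13.6, 5.0], [14.1, 8.9], [14.7, 12.0]]
top col z 67 4 [[13.6, 8.4], [13.7, 10.9], [14.0, 13.3]]
top col z 75 1 [[13.7, 11.7], [13.7, 11.7], [13.7, 11.7]]
scene col z 51 25 [[1.3, -13.1], [14.6, 5.9], [18.3, 15.0]]
scene col z 59 28 [[2.3, -12.3], [15.8, 6.5], [18.2, 13.7]]
scene col z 67 28 [[4.0, -13.1], [14.7, 7.6], [17.4, 15.6]]
scene col z 75 10 [[5.1, -3.3], [18.2, 9.8], [18.9, 15.0]]
post in deck [0.0009 0.0031 0.0421]
shift [ 0.0091 -0.0006  0.0226] turn [ 0.0042 -0.1497  0.0008] q [-0.8237  0.5478  1.7336  0.7253  0.8599 -1.5615] F [ 0.7507  0.5898 -3.6613] 11.6
```

Run:
```python
from d import *
P=cloud("top",np.load("topc.npz")['d']).reshape(-1,3); X=(P-slot)@np.c_[u,v,n]*1000;X=X[np.isfinite(X).all(1)]
X=X[(abs(X[:,0])<40)&(abs(X[:,1])<45)]
print(np.histogram(X[:,2],np.arange(5,50,4)))
A=X[(X[:,2]>15)&(X[:,2]<37)]
print(np.linalg.lstsq(np.c_[A[:,:2],np.ones(len(A))],A[:,2],rcond=None)[0],len(A),np.percentile(A,[2,50,98],axis=0))
```

```text
(array([ 2,  0,  0,  0,  0,  3,  3, 18, 11,  4,  6]), array([ 5,  9, 13, 17, 21, 25, 29, 33, 37, 41, 45, 49]))
[-0.5634 -0.1026 42.3365] 24 [[ 13.184  -13.0342  27.3709]
 [ 15.8957   1.1581  34.6482]
 [ 17.7978  14.2844  36.2686]]
```

Call:
{"fn": "carry_out", "kwargs": {
  "steps": [0, 0.0005, 0, 0, 0, 0, -0.0003, 0, 0.002, 0, 0, 0, -0.0003, 0, 0.002, 0, 0, 0, -0.0003, 0, 0.002, 0, 0, 0, -0.0003, 0, 0.002, 0, 0, 0, -0.0003, 0, 0.002, 0, 0, 0, -0.0003, 0, 0.002, 0, 0, 0, 0, 0, 0, 0, 0, 0]
}}

```text
time: 12.4
tcp_pos: [0.5265, -0.2781, 0.1907]
tcp_rot: [[-0.282, 0.846, 0.453], [0.951, 0.182, 0.251], [0.13, 0.502, -0.855]]
wrist_force: [0.0, -0.2, -3.6]
gripper_width: 0.0289
gripper_force: 85.3
```

```bash
python3 d.py 0.02; python3 m.py 15 30
```

```text
post in deck [0.0015 0.0029 0.0296]
shift [ 0.0113 -0.0011  0.0102] turn [ 0.0043 -0.1506  0.0008] q [-0.8132  0.5692  1.7305  0.7379  0.8419 -1.5701] F [ 0.0335 -0.2129 -3.5899] 12.4
plate plane [-0.5951 -0.2605 30.6864] 8 max u,v [18.3227 -5.9411]
top col z 37 0 
top col z 45 0 
top col z 53 0 
top col z 61 0 
scene col z 37 29 [[3.6, -13.1], [16.0, 7.2], [18.4, 14.7]]
scene col z 45 27 [[4.6, -13.1], [16.6, 4.8], [18.3, 15.2]]
scene col z 53 27 [[2.1, -12.9], [15.9, 10.6], [19.0, 15.3]]
scene col z 61 9 [[4.1, -12.4], [16.1, 7.2], [17.8, 14.3]]
post in deck [0.0016 0.0028 0.0298]
shift [ 0.0113 -0.0012  0.0105] turn [ 0.0044 -0.1505  0.0009] q [-0.8134  0.5688  1.7304  0.7378  0.8421 -1.5699] F [-0.6809 -0.4107 -2.7239] 12.5
```

Call:
{"fn": "carry_out", "kwargs": {
  "steps": [-0.0003, -0.0006, 0.002, 0, 0, 0, -0.0003, 0, 0.002, 0, 0, 0, -0.0003, 0, 0.002, 0, 0, 0, -0.0003, 0, 0.002, 0, 0, 0, 0, 0, 0, 0, 0, 0]
}}

```text
time: 13.0
tcp_pos: [0.53, -0.2773, 0.1834]
tcp_rot: [[-0.282, 0.846, 0.453], [0.951, 0.182, 0.251], [0.13, 0.502, -0.855]]
wrist_force: [-0.6, -0.1, -3.5]
gripper_width: 0.0291
gripper_force: 85.3
```

```bash
python3 m.py 5 20
python3 - <<'E'
from h import *
s=np.load("scenec.npz")['p'];t=np.load("topc.npz")['p']
a=cv2.resize(s[135:205,165:235],(400,400),interpolation=cv2.INTER_CUBIC);b=cv2.resize(t[135:195,295:355],(400,400),interpolation=cv2.INTER_CUBIC)
cv2.imwrite("pics/s3.png",np.hstack([a,b])[:,:,::-1])
E
```

```text
plate plane [-0.0351 -0.1395  0.0033] 2 max u,v [ 23.8665 -43.0179]
top col z 27 0 
top col z 35 0 
top col z 43 0 
top col z 51 0 
scene col z 27 28 [[2.8, -14.5], [15.0, 6.2], [17.4, 14.6]]
scene col z 35 26 [[4.4, -11.9], [15.8, 7.4], [19.1, 14.2]]
scene col z 43 27 [[5.3, -10.4], [15.2, 6.2], [18.4, 16.5]]
scene col z 51 11 [[4.2, -11.3], [14.5, 8.2], [18.9, 16.1]]
post in deck [0.001  0.0029 0.0217]
shift [ 0.0125 -0.0006  0.0025] turn [ 0.0044 -0.1505  0.001 ] q [-0.8076  0.5826  1.7303  0.7471  0.8292 -1.5783] F [-0.5317 -0.1405 -2.761 ] 13.1
```

View pics/s3.png

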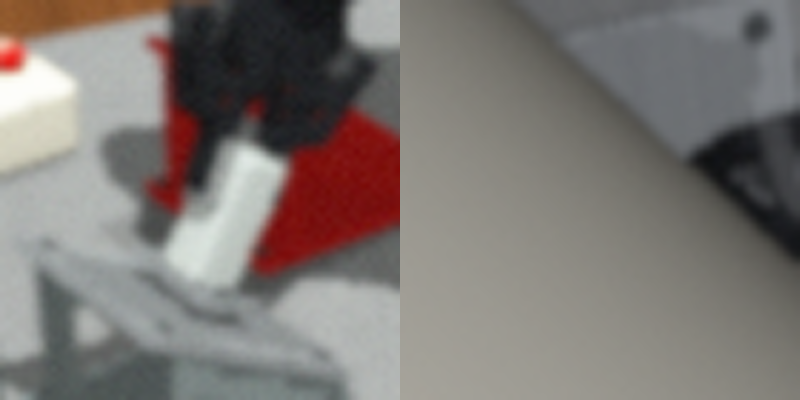

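Left view: the column base sits just above the deck at about (205,285). The right (top) view is blocked by the arm. There is no contact force, so I continue down until the plate touches.

Call:
{"fn": "carry_out", "kwargs": {
  "steps": [-0.0003, 0, 0.002, 0, 0, 0, -0.0003, 0, 0.002, 0, 0, 0, -0.0003, 0, 0.002, 0, 0, 0, 0, 0, 0, 0, 0, 0]
}}

```text
time: 13.5
tcp_pos: [0.533, -0.2767, 0.1782]
tcp_rot: [[-0.282, 0.846, 0.454], [0.951, 0.182, 0.251], [0.129, 0.502, -0.855]]
wrist_force: [-0.9, -0.4, -2.2]
gripper_width: 0.0296
gripper_force: 85.5
```

Call:
{"fn": "carry_out", "kwargs": {
  "steps": [-0.0002, 0, 0.001, 0, 0, 0, -0.0001, 0, 0.001, 0, 0, 0, 0, 0, 0, 0, 0, 0]
}}

```text
time: 13.8
tcp_pos: [0.5337, -0.2773, 0.1775]
tcp_rot: [[-0.281, 0.845, 0.454], [0.951, 0.183, 0.249], [0.128, 0.502, -0.855]]
wrist_force: [-14.2, -7.0, 15.5]
gripper_width: 0.0292
gripper_force: 88.4
```

Run:
```python
from d import *
nm="scene";p,d=robot.capture(nm); P=cloud(nm,d).reshape(-1,3); X=(P-slot)@np.c_[u,v,n]*1000;X=X[np.isfinite(X).all(1)]
A=X[(abs(X[:,0])<19)&(X[:,1]<36)&(X[:,1]>17)];print(np.histogram(A[:,2],np.arange(-10,40,3)))
A=X[(abs(X[:,0]-17)<3)&(X[:,1]<14)&(X[:,1]>-36)];print(np.histogram(A[:,2],np.arange(-10,40,3)))
delta(0)
```

```text
(array([ 0,  0,  0, 13,  8, 11,  8,  0,  0,  0,  0,  0,  0,  0,  0,  0]), array([-10,  -7,  -4,  -1,   2,   5,   8,  11,  14,  17,  20,  23,  26,
        29,  32,  35,  38]))
(array([ 0,  0,  0,  7,  6,  7, 10,  6,  8,  7,  7,  8,  7,  7,  6,  4]), array([-10,  -7,  -4,  -1,   2,   5,   8,  11,  14,  17,  20,  23,  26,
        29,  32,  35,  38]))
post in deck [0.0012 0.0019 0.0146]
shift [ 0.0113 -0.0008  0.0153] turn [ 0.005  -0.1487  0.0014] q [-0.8024  0.5946  1.7286  0.7554  0.8172 -1.585 ] F [-13.9638  -7.6509  14.3097] 13.85
```

Run:
```python
from d import *
o=robot.observe();R=np.array(o["tcp_rot"]);p=np.array(o["tcp_pos"])
c=slot+u*.0005+v*0.0005
th=-np.pi/2/12; Q=Ro.from_rotvec(n*th).as_matrix()
print("row",R.T@(c+Q@(p-c)-p),"turn",R.T@(n*th)); print("n in tool",R.T@n)
```

```text
row [ 0.0001 -0.0018  0.    ] turn [-0.0194 -0.0007  0.1295]
n in tool [ 0.1481  0.0051 -0.989 ]
```

Call:
{"fn": "carry_out", "kwargs": {
  "steps": [0, 0, -0.0005, 0, 0, 0, 0.0001, -0.0018, 0, -0.0194, -0.0007, 0.1295, 0.0001, -0.0018, 0, -0.0194, -0.0007, 0.1295, 0.0001, -0.0018, 0, -0.0194, -0.0007, 0.1295, 0.0001, -0.0018, 0, -0.0194, -0.0007, 0.1295]
}}

```text
time: 14.35
tcp_pos: [0.5263, -0.2753, 0.1736]
tcp_rot: [[0.17, 0.837, 0.52], [0.91, -0.336, 0.244], [0.379, 0.432, -0.819]]
wrist_force: [-14.8, 3.5, 7.6]
gripper_width: 0.0289
gripper_force: 87.6
```

```bash
python3 d.py 0
```

```text
post in deck [0.0009 0.0035 0.0146]
shift [0.01   0.0011 0.0151] turn [ 0.0416 -0.1473 -0.5272] q [-0.8321  0.5986  1.7894  0.8987  0.7769 -1.22  ] F [-14.8462   3.4523   7.6278] 14.35
```

Call:
{"fn": "carry_out", "kwargs": {
  "steps": [0.0001, -0.0018, 0, -0.0194, -0.0007, 0.1295, 0.0001, -0.0018, 0, -0.0194, -0.0007, 0.1295, 0.0001, -0.0018, 0, -0.0194, -0.0007, 0.1295, 0.0001, -0.0018, 0, -0.0194, -0.0007, 0.1295]
}}

```text
time: 14.75
tcp_pos: [0.5213, -0.271, 0.1714]
tcp_rot: [[0.552, 0.602, 0.577], [0.62, -0.759, 0.199], [0.557, 0.248, -0.792]]
wrist_force: [-8.4, 5.5, 9.5]
gripper_width: 0.0289
gripper_force: 87.5
```

Call:
{"fn": "carry_out", "kwargs": {
  "steps": [0.0001, -0.0018, 0, -0.0194, -0.0007, 0.1295, 0.0001, -0.0018, 0, -0.0194, -0.0007, 0.1295, 0.0001, -0.0018, 0, -0.0194, -0.0007, 0.1295, 0.0001, -0.0018, 0, -0.0194, -0.0007, 0.1295, 0, 0, 0, 0, 0, 0, 0, 0, 0, 0, 0, 0]
}}

```text
time: 15.35
tcp_pos: [0.5188, -0.2652, 0.1709]
tcp_rot: [[0.766, 0.209, 0.608], [0.165, -0.978, 0.128], [0.621, 0.003, -0.784]]
wrist_force: [-8.9, 3.4, 10.7]
gripper_width: 0.0291
gripper_force: 87.4
```

```bash
python3 d.py 0
python3 - <<'E'
from d import *
ims=[]
for nm in("scene","top"):
    p,d=robot.capture(nm); x,y=proj(nm,slot)[0].astype(int)
    ims.append(cv2.resize(p[y-45:y+25,x-35:x+35],(400,400),interpolation=cv2.INTER_CUBIC))
cv2.imwrite("pics/s4.png",np.hstack(ims)[:,:,::-1])
E
```

```text
post in deck [0.0025 0.0012 0.0148]
shift [0.0108 0.0014 0.0154] turn [ 0.1192 -0.1145 -1.5673] q [-0.8217  0.5815  1.9186  1.1912  0.6099 -0.4668] F [-8.9015  3.3592 10.6771] 15.35
```

View pics/s4.png

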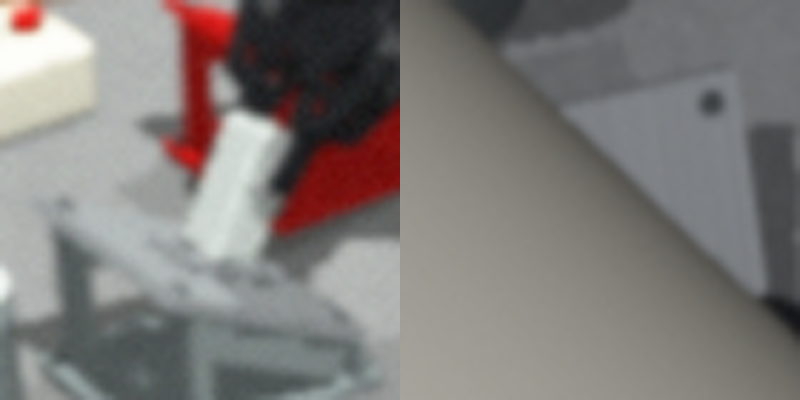

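The scene view shows the column at (235,190) with its plate now lengthwise up the slope, as on the used bed. Now I release and retract.

Call:
{"fn": "carry_out", "kwargs": {
  "steps": [0, 0, 0, 0, 0, 0, 0, 0, 0, 0, 0, 0, 0, 0, 0, 0, 0, 0, 0, 0, 0, 0, 0, 0, 0, 0, 0, 0, 0, 0, 0, 0, -0.005, 0, 0, 0, 0, 0, -0.01, 0, 0, 0, 0, 0, -0.015, 0, 0, 0, 0, 0, -0.02, 0, 0, 0, 0, 0, -0.02, 0, 0, 0, 0, 0, -0.02, 0, 0, 0, 0, 0, -0.02, 0, 0, 0],
  "hand": 0.065
}}

```text
time: 16.65
tcp_pos: [0.4511, -0.2799, 0.2576]
tcp_rot: [[0.767, 0.208, 0.607], [0.165, -0.978, 0.126], [0.62, 0.004, -0.785]]
wrist_force: [0.7, -0.5, -0.5]
gripper_width: 0.0652
gripper_force: 0.0
```

Call:
{"fn": "carry_out", "kwargs": {
  "steps": [0, 0, -0.02, 0, 0, 0, 0, 0, -0.02, 0, 0, 0, -0.03, 0, -0.02, 0, 0, 0, -0.03, 0, -0.02, 0, 0, 0, 0, 0.04, 0, 0, 0, 0, 0, 0.04, 0, 0, 0, 0, 0, 0.04, 0, 0, 0, 0, 0, 0.04, 0, 0, 0, 0, 0, 0, 0, 0, 0, 0]
}}

```text
time: 17.55
tcp_pos: [0.3908, -0.4609, 0.2831]
tcp_rot: [[0.767, 0.206, 0.608], [0.165, -0.979, 0.123], [0.62, 0.007, -0.785]]
wrist_force: [1.3, -0.3, 1.0]
gripper_width: 0.065
gripper_force: 0.0
```

Run:
```python
from d import *
ims=[]
for nm in("scene","top"):
    p,d=robot.capture(nm); x,y=proj(nm,slot)[0].astype(int)
    ims.append(cv2.resize(p[y-45:y+35,x-40:x+40],(400,400),interpolation=cv2.INTER_CUBIC))
    P=cloud(nm,d).reshape(-1,3); X=(P-slot)@np.c_[u,v,n]*1000;X=X[np.isfinite(X).all(1)];X=X[(abs(X[:,0])<50)&(abs(X[:,1])<50)]
    for lo,hi in((5,12),(15,70),(76,90)):
        A=X[(X[:,2]>lo)&(X[:,2]<hi)]
        if len(A)>5: print(nm,lo,hi,len(A),np.median(A,0),np.percentile(A[:,:2],[2,98],axis=0).tolist(),cv2.minAreaRect(np.float32(A[:,:2])), "slope",np.linalg.lstsq(np.c_[A[:,:2],np.ones(len(A))],A[:,2],rcond=None)[0])
cv2.imwrite("pics/s5.png",np.hstack(ims)[:,:,::-1])
delta(0)
```

```text
scene 5 12 63 [11.027  12.5184  7.8586] [[-31.26091695629565, -13.282751186007832], [30.977571733901872, 22.812927401038063]] ((-1.6578693389892578, 6.073225021362305), (35.053287506103516, 68.4375991821289), 84.28321838378906) slope [-0.0225 -0.0458  8.648 ]
scene 15 70 247 [10.6723 14.1181 42.291 ] [[-15.480754515425806, -11.545509881973311], [15.781605440283077, 18.77240271930734]] ((5.446293830871582, 9.095024108886719), (28.17942237854004, 40.77665328979492), 47.12968826293945) slope [-0.0596 -0.0094 42.8004]
scene 76 90 35 [ 4.1867  9.3621 78.4298] [[-14.332543425565829, -13.076429921093236], [14.10615246599338, 18.328782552037115]] ((-0.036362648010253906, 2.397449493408203), (28.71692657470703, 32.68312454223633), 3.017543315887451) slope [-0.0321 -0.0625 79.1679]
top 5 12 154 [14.9196 11.4931  8.1184] [[-35.01305161750298, -12.914364497912079], [28.45909444456172, 25.49150062167228]] ((-2.14813232421875, 16.58664321899414), (89.8806381225586, 60.62718963623047), 0.819754421710968) slope [ 0.0007 -0.0059  8.2667]
top 15 70 148 [10.1658 13.2918 42.2623] [[-16.617083025038173, -9.506642714396737], [11.681059812686982, 19.07959733448323]] ((3.3499703407287598, 11.338190078735352), (20.984477996826172, 40.118934631347656), 45.123497009277344) slope [ 0.0865  0.1464 40.7084]
top 76 90 171 [-3.256   4.5148 79.7672] [[-17.70226978098831, -10.245899171492145], [10.936595773239455, 18.25509310195391]] ((-3.53033447265625, 3.831671714782715), (30.681825637817383, 30.21786880493164), 1.322735071182251) slope [-0.0018  0.0056 79.6831]
post in deck [-0.0859 -0.159   0.1943]
shift [ 0.0717 -0.1594  0.2053] turn [ 0.1186 -0.1127 -1.5681] q [-1.2407  0.4702  1.6448  0.7722  1.0791 -0.2774] F [-0.0774 -0.4335  0.9782] 17.65
```

View pics/s5.png

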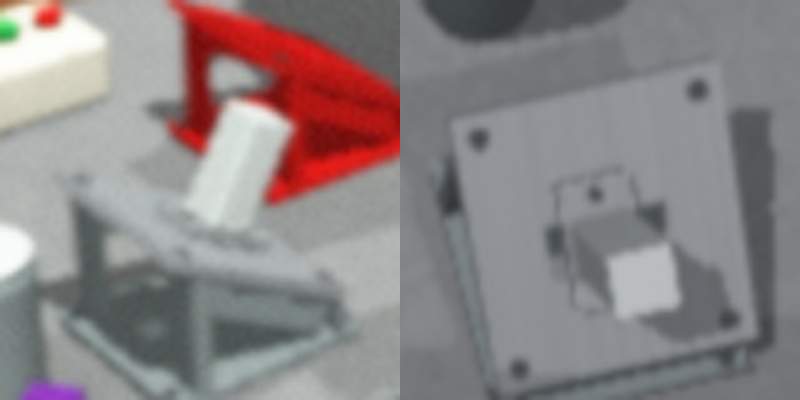

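The plate lies flat on the deck (top face 8.2 mm above it, slope about 0). It is crosswise within about 2°, 2–3 mm off the slot's middle line and 4 mm along it. The arm is clear, so I'm handing in.

```bash
python3 -c "
from workcell import robot
print(robot.finish_job())"
```

```text
the job is handed in; nothing more can be done
None
```

The post is seated flat and locked crosswise in the empty bed, released with the arm clear, and handed in at about 17.7 s; the hand-in call gave no verdict, and I did not re-measure the loose things.

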